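# Seat the keyed lantern hub and bolt it down

## Robot

A 6-joint arm with a two-finger parallel gripper is mounted at the origin on the work surface. World frame = base frame: x ahead of the robot, y to its left, z up, the work surface at z = 0. Lengths are in m, angles in degrees, forces in N, time in s.
With the tool pointing down it reaches from about 0.4 to 0.825 m from the base axis. Payload 7 kg.
Tool frame: the origin (TCP) lies midway between the tips of the shut fingers; the grasp point (between the pads) lies 19 mm behind it; z points along the fingers, x is the direction in which the jaws open and shut, and the axes are right-handed (so a half turn about z gives the same grasp; the last joint's range is limited). The gripper opens to 88 mm and grips with 3 to 60 N. Pads are 19 mm wide; open, the fingers measure 130 mm over their backs; the gripper's body (78 mm by 193 mm) begins 47 mm behind the grasp point.
Start: joints at [16.507, 20.546, 0.682, 0, -70.136, -16.507], TCP at [0.675, -0, 0.227] pointing down, gripper open.
Joint ranges: [-176.03, 176.03], [-82.01, 121.73], [-58.28, 71.71], [-173.87, 95.51], [-174.79, -0.11], [-173.66, 173.66]. Speed limits (degrees/s): [136.94, 136.94, 172.46, 180, 180, 180].

## Interface

Orientations are given as [roll, pitch, yaw] about the fixed x, y, z axes, in that order (R = Rz(yaw) Ry(pitch) Rx(roll)).
In Python, from plant import ctrl, vision, nets gives the robot as it stands.
- The arm moves only by the shell command python3 -m jog 'ROWS'. ROWS is text: rows parted by semicolons, each of 7 numbers parted by spaces: the turn, a rotation vector about the tool's x, y, z in units of 0.1 rad (1.0 is 0.1 rad), then the shift along the tool's x, y, z in units of 4 cm (1.0 is 4 cm), then the opening, from -1 (shut) to 1 (fully open). In form: rx ry rz x y z jaw; .... A call has 1 to 8 rows; each row shifts and turns the commanded pose from where the row before left it, along the tool's axes as they then stand; what a row does not reach is not made up. A row lasts 1/8 s, in which the tool goes at most 62.5 mm and 10.7 degrees, less where a joint would pass 70% of its speed; a pose out of reach is approached as far as the arm can. A call with a number of a shift or a turn outside -1 to 1 is refused whole. A call with a gripper value outside its range is refused whole. The fingers move at their own pace and stop on an object; the grip force is fixed at half the most. Time passes only in rows, so rows that do not move let the fingers close. It gives the time, the measured TCP pose, the force and the opening at its end, in the units of the state.
- ctrl.get_obs(): the state, without advancing time (a new reading comes with each control period).
- vision.snapshot(name): name is "scene" or "side" or "wrist"; returns (picture, depth): 420x560x3 uint8, red, green, blue; 420x560 float32, m along the optical axis (not along the pixel's ray), 0 where there is no reading.
- vision.camera_info(name): a dict with "camera_matrix" (3x3 intrinsics, pixels), "camera_from_world" (4x4, takes a point from world to camera coordinates); the wrist camera has in their place "tool_from_camera" (4x4, takes a point from camera to tool coordinates, whose origin is the TCP and whose axes are the tool frame's). Camera axes: x right, y down, z forward; pixel columns grow to the right and rows downward; lengths in m; the calibration is good to about 2 mm. A picture is of the moment at which its call begins: read the wrist's pose just before it. camera_info takes no time and is no camera call.
- ctrl.close_job(): hands the job in, once; it reports no verdict.
Trained networks look in the newest picture that a camera, given by its name, has taken for a name from the list of things; names that differ only in an ending like _2 or _b are one class to them, and where a whole thing is asked for, a point or a joint stands for the part that bears it (a point fixed in the world has none). Each returns a list of dicts, best first, with "score" (0 to 1); they miss things now and then, are a little off and sometimes report something else, mostly with a low value. They report only what shows in the picture. A call takes as long as a camera call. They do not tell look-alikes from the thing itself.
- nets.boxes_of(target, camera): "location" ([x, y, z] in m, in world coordinates, good to about 4 mm: the middle of the surface that is visible of it).
The state is a dict: "clock": time; "joint_pos": joint angles; "qvel": joint speeds; "tau": joint torques, N m; "tool_pos": TCP position; "orientation": TCP orientation; "force": force on the tool from outside, world axes, zero at the start; "moment": the same for the moment, N m; "opening": finger opening in m.
Only numpy, scipy, OpenCV 4.12 (cv2) and the standard library are available. Lean on these libraries where they do the work, as an engineer would, in place of code of your own. Each camera call takes 0.05 s, during which the arm holds its last target.

## Task

The brass hub on the post of the steel jig is riding high because its inner tab is not over the keyway. Turn the hub round by its arm until the tab drops into the keyway and the hub sits fully home on the plate, then slide the jig's bolt fully in over the hub's flange to hold it down. Leave the other things on the counter where they are.

Things in the scene. Friction and masses are not known exactly. Their poses are not given: they have to be found in the camera images.
- jig: Fixed dark steel jig. Origin: on its post's axis at counter level, z up. Plate 15 mm thick, from -65 to 85 mm in its x, -65 to 175 mm in its y. Post 40 mm in diameter up to a shoulder at z = 55 mm, then 24 mm up to z = 85 mm. A bolt runs in guides on the +y side (up to 41 mm high, 80 to 150 mm from the axis).
- keyway (a point): Mouth of the keyway: an open-topped slot 14 mm wide in the shoulder of the post (z = 55 mm), on the jig's +x side; this point is 16 mm from the axis. A steel index rib on the plate (24 mm long, 10 mm high, 56 to 80 mm from the axis) marks the same side.
- hub: Loose brass hub on the post, 0.5 kg: sleeve 56 mm in diameter, 45 mm high; flange at its foot 90 mm in diameter, 8 mm thick; flat arm along its +x (20 mm wide, 12 mm thick, flush with the top, to 80 mm from the axis). Origin: on the axis under the flange; z up. It rides with its origin 29 mm above the counter and, once the arm points along jig +x, drops by its weight to 15 mm (home).
- hub_tab (a point): Foot of the hub's tab inside its bore, in line with the arm: 10 mm wide (8 mm at the foot) and 19 mm high, 26 mm above the hub's origin, 17 mm from its axis. Two thin centring ribs at the bore's top are not tabs. It rests on the shoulder until over the keyway; till then the hub turns freely either way, with about 1 N at the peg.
- hub_peg (a point): Middle of the upright round brass peg near the end of the hub's arm: 12 mm in diameter, 35 mm tall (17.5 mm above and below this point), 70 mm from the hub's axis and 62.5 mm above the hub's origin. It can be pushed round.
- bolt (a joint): Travel in m of the steel bolt (24 mm wide, 10 mm thick, top 35 mm above the counter) that slides along the jig's -y towards the post: 0 drawn back, 0.040 fully in against its stop, its tongue 11 mm over the flange. It stays where left and takes 3 to 4 N to slide; while the hub rides high the flange blocks it.
- bolt_knob (a point): Middle of the upright round steel knob on the bolt: 16 mm in diameter, standing from the bolt's top (35 mm above the counter) to 72 mm; this point is at 53 mm. It lies at jig x = 0, y = 152 mm less the bolt's travel.
- lantern_frame: Bystander: hexagonal brass lantern frame, 140 mm across, 180 mm tall. Origin: centre of its underside.
- glass_panel: Bystander: green glass panel lying flat, 90 x 150 x 5 mm. Origin: centre of its underside.
- hammer: Bystander: steel hammer with a dark wooden handle, 200 mm long, lying along its x.
- burnisher: Bystander: horn burnisher, 145 mm long, 18 mm thick, lying beside the jig along its own x.
- collar: Bystander: plain brass collar lying flat beside the jig, 60 mm in diameter, 18 mm high. Origin: centre of its underside.
- rivet_jar: Bystander: glass jar with a steel cap, 64 mm in diameter, 90 mm tall. Origin: centre of its underside.
Not all that is in view belongs to the job. What is shaped like the hub but purple is not meant.

How it is judged (in metres and radians):
On the way, in this order (a step that is already met when the one before it is completed fails the run):
1. the hub's tab has dropped into the keyway and the hub sits home on the plate (z of hub in the frame of jig below 0.018 m and horizontal distance between hub and jig below 0.005 m and angle between the x axis of hub and the x axis of jig, either way round below 0.22 rad and angle between the z axis of hub and the z axis of jig, either way round below 0.06 rad), for 0.2 s.
2. the bolt is slid fully in over the flange (value of joint bolt above 0.036 m), for 0.2 s.
At the end, for the whole second after the job is handed in: The hub rests home: its origin less than 3 mm above the plate, within 5 mm of the post's axis, upright within 0.06 rad, its arm along the jig's +x within 0.22 rad; it is at rest, and the bolt is in by more than 36 of its 40 mm (all of step 1 and value of joint bolt above 0.036 m and linear speed of hub below 0.02 m/s); the robot touches nothing.
It fails at once if a bystander is moved by more than 30 mm (distance of any of lantern_frame, glass_panel, hammer, burnisher, collar, rivet_jar from where it was at the start of the episode above 0.03 m).
It also fails if it takes over 61 s, if anything falls off the work surface, if the arm or the gripper's body presses on something with over 40 N, if the wrist force passes 120 N, or if a joint passes its speed limit or range.

## Working session

There is one attempt and no reset: what is moved stays moved. The work goes in short steps, Python scripts to look and compute and a shell command to move; the robot and the scene stay as the last step left them, time stands still between calls to the robot, and variables do not carry over. Pictures are saved under pics/ and viewed, and the job is handed in when it is done.

```bash
mkdir -p pics; ls; python3 - <<'E'
from plant import ctrl,vision,nets
import cv2,numpy as np
o=ctrl.get_obs();print(o)
for n in["scene","side","wrist"]:
    p,d=vision.snapshot(n);cv2.imwrite(f"pics/{n}0.png",p[:,:,::-1]);np.save(f"pics/{n}0.npy",d)
    if n!="wrist":
        for t in["hub","hub_peg","bolt_knob","jig","keyway"]:
            print(n,t,[(np.round(r["location"],3).tolist(),round(r["score"],2)) for r in nets.boxes_of(t,n)][:3])
E
```

```text
pics
{'clock': 0.0, 'joint_pos': array([ 1.65071366e+01,  2.05918158e+01,  6.33501512e-01, -1.97966236e-02,
       -7.01368498e+01, -1.65067902e+01]), 'qvel': array([0.09518804, 0.00769673, 0.02519488, 0.04475118, 0.01238406,
       0.09577268]), 'tau': array([-8.00930356e-04, -5.82726967e+01,  2.93058443e+01,  6.99745238e+00,
        6.93249181e-03, -2.06530804e-04]), 'tool_pos': array([ 6.74501967e-01, -2.88683384e-05,  2.25617354e-01]), 'orientation': array([-1.79990802e+02, -9.65299818e-02,  1.79993597e+02]), 'force': array([ 0.10414168, -0.13806789, -0.51630904]), 'moment': array([-0.02065286, -0.01632925, -0.01627148]), 'opening': 0.08736888280420138}
scene hub [([0.564, -0.131, 0.052], 0.97), ([0.327, -0.274, 0.029], 0.91), ([0.367, -0.108, 0.027], 0.79)]
scene hub_peg [([0.326, -0.276, 0.022], 0.86), ([0.37, -0.114, 0.024], 0.83), ([0.564, -0.126, 0.054], 0.63)]
scene bolt_knob [([0.562, 0.003, 0.03], 0.78), ([0.521, -0.388, 0.028], 0.47)]
scene jig [([0.581, -0.058, 0.016], 0.57), ([0.715, 0.208, 0.002], 0.35)]
scene keyway [([0.581, -0.058, 0.011], 0.94)]
side hub [([0.358, -0.119, 0.03], 0.91), ([0.537, -0.125, 0.054], 0.76), ([0.514, 0.415, 0.086], 0.71)]
side hub_peg [([0.539, -0.122, 0.05], 0.88), ([0.309, -0.288, 0.024], 0.76), ([0.362, -0.113, 0.029], 0.75)]
side bolt_knob [([0.56, 0.003, 0.036], 0.62)]
side jig [([0.538, -0.049, 0.017], 0.82)]
side keyway [([0.541, -0.056, 0.014], 0.97), ([0.556, 0.008, 0.035], 0.58)]
```

View pics/scene0.png

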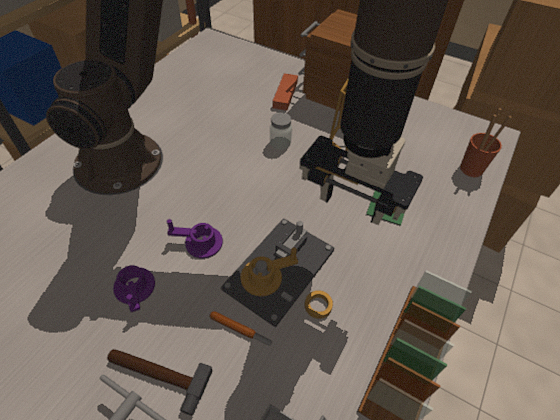

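View pics/side0.png

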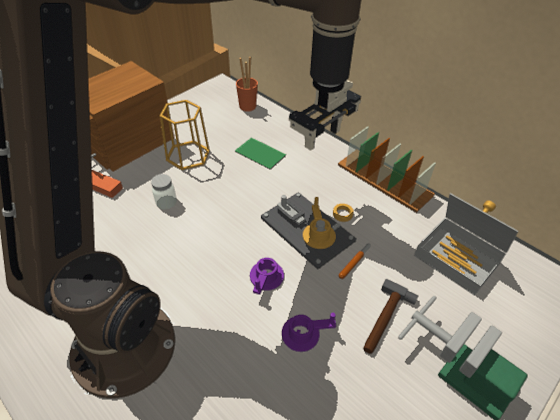

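View pics/wrist0.png

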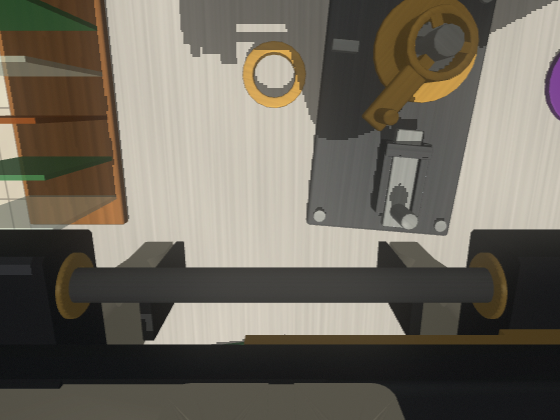

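```bash
cat > h.py <<'E'
from plant import ctrl,vision,nets
import cv2,numpy as np
from scipy.spatial.transform import Rotation as R
def cloud(n,d,o):
    ci=vision.camera_info(n);K=np.array(ci["camera_matrix"])
    v,u=np.mgrid[0:420,0:560]
    P=np.stack([(u-K[0,2])/K[0,0]*d,(v-K[1,2])/K[1,1]*d,d],-1)
    if n=="wrist":
        T=np.array(ci["tool_from_camera"]);P=P@T[:3,:3].T+T[:3,3]
        P=P@R.from_euler("xyz",o["orientation"],degrees=True).as_matrix().T+o["tool_pos"]
    else:
        T=np.linalg.inv(np.array(ci["camera_from_world"]));P=P@T[:3,:3].T+T[:3,3]
    P[d==0]=np.nan
    return P
E
python3 - <<'E'
from h import *
o=ctrl.get_obs()
for n in["wrist","scene","side"]:
    P=cloud(n,np.load(f"pics/{n}0.npy"),o)
    m=lambda a,b,c,d,e,f:P[(P[...,0]>a)&(P[...,0]<b)&(P[...,1]>c)&(P[...,1]<d)&(P[...,2]>e)&(P[...,2]<f)]
    for nm,b in dict(knob=(.53,.6,-.03,.05,.066,.08),peg=(.5,.65,-.2,-.03,.1,.12),post=(.5,.65,-.2,-.05,.079,.09)).items():
        Q=m(*b)
        if len(Q):print(n,nm,len(Q),Q.mean(0).round(4),Q.min(0).round(3),Q.max(0).round(3))
        else: print(n,nm,0)
    Q=m(.4,.75,-.25,.1,.010,.019)
    r=cv2.minAreaRect(Q[:,:2].astype(np.float32)*1000);print(n,"plate",len(Q),r,cv2.boxPoints(r).round(1).tolist(),Q[:,2].mean())
    print(n,"counter",np.nanmedian(m(.4,.75,.1,.25,-.02,.02)[:,2]))
E
```

```text
wrist knob 264 [0.5649 0.0261 0.0713] [0.557 0.019 0.066] [0.572 0.035 0.074]
wrist peg 231 [ 0.5975 -0.0634  0.1063] [ 0.592 -0.069  0.1  ] [ 0.603 -0.057  0.109]
wrist post 952 [ 0.5548 -0.1156  0.0849] [ 0.54  -0.131  0.079] [ 0.602 -0.058  0.09 ]
wrist plate 22158 ((559.6474609375, -52.00469207763672), (224.48971557617188, 307.46966552734375), 89.98834228515625) [[405.8999938964844, -164.1999969482422], [713.4000244140625, -164.3000030517578], [713.4000244140625, 60.20000076293945], [405.8999938964844, 60.29999923706055]] 0.015515871112156354
wrist counter 0.000442743583138297
scene knob 36 [0.5608 0.0252 0.0703] [0.553 0.019 0.066] [0.568 0.035 0.073]
scene peg 25 [ 0.594  -0.0651  0.1055] [ 0.588 -0.07   0.101] [ 0.599 -0.058  0.109]
scene post 112 [ 0.5557 -0.1127  0.0841] [ 0.535 -0.131  0.079] [ 0.599 -0.063  0.09 ]
scene plate 4695 ((555.2303466796875, -93.09623718261719), (279.5596923828125, 317.79669189453125), 24.893665313720703) [[361.6000061035156, -7.800000190734863], [495.29998779296875, -296.1000061035156], [748.9000244140625, -178.39999389648438], [615.0999755859375, 109.9000015258789]] 0.014625415839280525
scene counter -0.0006851947743102826
side knob 21 [0.5597 0.0284 0.0713] [0.553 0.021 0.067] [0.569 0.038 0.075]
side peg 16 [ 0.5926 -0.062   0.1053] [ 0.589 -0.066  0.1  ] [ 0.599 -0.056  0.11 ]
side post 69 [ 0.5536 -0.1084  0.0842] [ 0.536 -0.128  0.079] [ 0.596 -0.059  0.088]
side plate 2501 ((563.2182006835938, -92.65074157714844), (324.99652099609375, 264.42596435546875), 59.91971206665039) [[367.3999938964844, -167.0], [596.2000122070312, -299.5], [759.0999755859375, -18.299999237060547], [530.2999877929688, 114.19999694824219]] 0.01476833193032298
side counter 5.1864356366393416e-05
```

```bash
python3 - <<'E'
from h import *
o=ctrl.get_obs()
for n in["wrist","scene","side"]:
    P=cloud(n,np.load(f"pics/{n}0.npy"),o)
    m=lambda a,b,c,d,e,f:P[(P[...,0]>a)&(P[...,0]<b)&(P[...,1]>c)&(P[...,1]<d)&(P[...,2]>e)&(P[...,2]<f)]
    for nm,b in dict(post=(.5,.60,-.2,-.09,.081,.09),hubtop=(.5,.65,-.2,-.05,.07,.077)).items():
        Q=m(*b);print(n,nm,len(Q),np.median(Q,0).round(4),np.percentile(Q,2,axis=0).round(3),np.percentile(Q,98,axis=0).round(3))
    m1=((P[...,2]>.011)&(P[...,2]<.019)&(P[...,0]>.46)&(P[...,0]<.67)&(P[...,1]>-.22)&(P[...,1]<.08)).astype(np.uint8)
    k,l,s,c=cv2.connectedComponentsWithStats(m1,connectivity=4);i=1+np.argmax(s[1:,4])
    Q=P[l==i];r=cv2.minAreaRect(Q[:,:2].astype(np.float32)*1000);print(n,"plate",r,cv2.boxPoints(r).round(1).tolist())
E
```

```text
wrist post 875 [ 0.5521 -0.1186  0.0852] [ 0.541 -0.129  0.082] [ 0.562 -0.108  0.087]
wrist hubtop 3867 [ 0.5666 -0.1031  0.074 ] [ 0.527 -0.143  0.071] [ 0.603 -0.058  0.077]
wrist plate ((566.619140625, -57.67948913574219), (225.6963348388672, 149.9033660888672), 85.03950500488281) [[482.20001220703125, -163.60000610351562], [631.5, -176.60000610351562], [651.0, 48.29999923706055], [501.70001220703125, 61.20000076293945]]
scene post 93 [ 0.5485 -0.1212  0.0842] [ 0.538 -0.131  0.081] [ 0.559 -0.109  0.087]
scene hubtop 442 [ 0.5638 -0.1034  0.073 ] [ 0.524 -0.144  0.07 ] [ 0.599 -0.065  0.076]
scene plate ((562.8521118164062, -65.37934875488281), (241.09109497070312, 149.86512756347656), 85.08419036865234) [[477.8999938964844, -179.10000610351562], [627.2000122070312, -191.89999389648438], [647.7999877929688, 48.29999923706055], [498.5, 61.099998474121094]]
side post 51 [ 0.5461 -0.1171  0.0846] [ 0.537 -0.127  0.081] [ 0.557 -0.108  0.088]
side hubtop 235 [ 0.5583 -0.1066  0.0735] [ 0.522 -0.142  0.07 ] [ 0.594 -0.058  0.077]
side plate ((561.557373046875, -62.91516876220703), (242.0324249267578, 151.98355102539062), 84.72317504882812) [[474.79998779296875, -176.39999389648438], [626.0999755859375, -190.39999389648438], [648.4000244140625, 50.599998474121094], [497.0, 64.5999984741211]]
```

```bash
python3 -m jog '0 0 0 0.98 -0.8 0 -0.4; 0 0 0 0.98 -0.8 0 -0.4; 0 0 1 0 0 0 -0.4; 0 0 1 0 0 0 -0.4; 0 0 1 0 0 0 -0.4; 0 0 1 0 0 0 -0.4; 0 0 1 0 0 0 -0.4; 0 0 1 0 0 0 -0.4'; python3 -m jog '0 0 1 0 0 0 -0.4; 0 0 0 0 0 0.5 -0.4; 0 0 0 0 0 0.5 -0.4;0 0 0 0 0 0.5 -0.4; 0 0 0 0 0 0 -0.4; 0 0 0 0 0 0 -0.4'
cat > look.py <<'E'
from h import *
import sys
n,f=sys.argv[1:3]
o=ctrl.get_obs();p,d=vision.snapshot(n);cv2.imwrite(f"pics/{f}.png",p[:,:,::-1])
P=cloud(n,d,o);print(o["tool_pos"].round(4),o["orientation"].round(1),o["force"].round(1),o["opening"],o["clock"])
m=lambda a,b,c,d,e,f:P[(P[...,0]>a)&(P[...,0]<b)&(P[...,1]>c)&(P[...,1]<d)&(P[...,2]>e)&(P[...,2]<f)]
for nm,b in dict(knob=(.53,.6,-.03,.05,.066,.08),peg=(.5,.65,-.2,-.03,.1,.115),post=(.5,.58,-.16,-.09,.08,.09)).items():
    Q=m(*b)
    if len(Q):print(nm,len(Q),np.median(Q,0).round(4),Q.min(0).round(3),Q.max(0).round(3))
E
python3 look.py wrist w1; python3 look.py scene s1
```

```text
clock: 1.65
tool_pos: [0.5966, -0.064, 0.2267]
orientation: [180.0, 0.0, 145.4]
force: [-0.5, 0.4, 0.6]
opening: 0.0265
clock: 2.4
tool_pos: [0.5971, -0.0641, 0.1674]
orientation: [180.0, 0.1, 139.9]
force: [0.1, -0.9, 0.1]
opening: 0.0263
[ 0.5971 -0.0641  0.1674] [1.800e+02 1.000e-01 1.399e+02] [ 0.1 -0.9  0.1] 0.026292521125163133 2.4
peg 310 [ 0.5956 -0.0643  0.107 ] [ 0.59  -0.069  0.1  ] [ 0.602 -0.058  0.109]
post 1127 [ 0.5507 -0.1192  0.0854] [ 0.539 -0.131  0.083] [ 0.562 -0.107  0.088]
[ 0.5972 -0.064   0.1677] [1.799e+02 1.000e-01 1.399e+02] [ 1.  -0.6  0.1] 0.0261995252761127 2.45
peg 13 [ 0.5915 -0.0658  0.1063] [ 0.588 -0.069  0.101] [ 0.594 -0.061  0.107]
post 94 [ 0.5485 -0.121   0.0842] [ 0.537 -0.132  0.08 ] [ 0.56  -0.109  0.087]
```

View pics/w1.png

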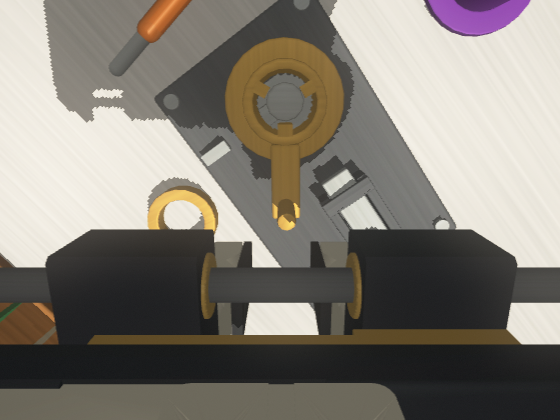

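View pics/s1.png

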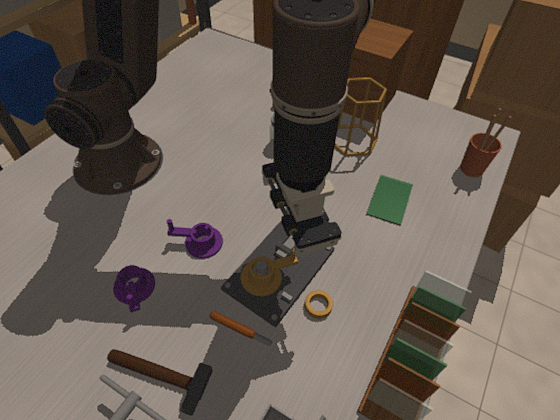

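```bash
python3 -m jog '0 0 0 0 0 0.7 -0.4; 0 0 0 0 0 0.7 -0.4; 0 0 0 0 0 0.4 -0.4; 0 0 0 0 0 0.33 -0.4; 0 0 0 0 0 0 -0.4; 0 0 0 0 0 0 -0.4'
python3 look.py wrist w2;python3 - <<'E'
import numpy as np
from h import *
o=ctrl.get_obs();c=np.array([.5495,-.1190]);v=o["tool_pos"][:2]-c
print(np.hypot(*v),np.degrees(np.arctan2(v[1],v[0])))
E
```

```text
clock: 3.25
tool_pos: [0.5972, -0.064, 0.0821]
orientation: [180.0, 0.0, 139.9]
force: [0.2, -0.0, -0.3]
opening: 0.0261
[ 0.5972 -0.064   0.0821] [180.    0.  139.9] [ 0.2 -0.  -0.3] 0.0260952089602506 3.25
peg 1030 [ 0.5932 -0.0673  0.105 ] [ 0.571 -0.091  0.1  ] [ 0.615 -0.049  0.115]
post 2703 [ 0.5505 -0.1192  0.0854] [ 0.539 -0.131  0.083] [ 0.562 -0.107  0.088]
0.07289783713568519 49.067600918765
```

View pics/w2.png

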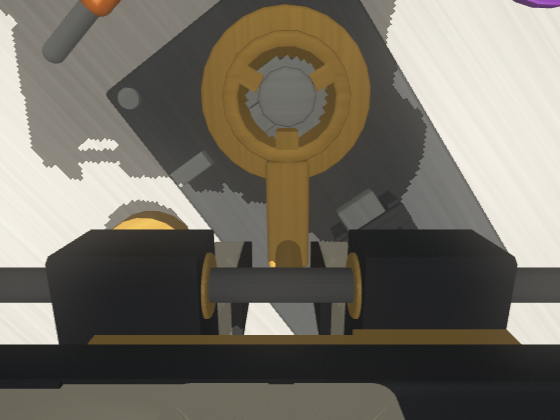

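```bash
python3 -m jog '0 0 0.6 -0.108 -0.004 0 -0.4; 0 0 0.6 -0.108 -0.004 0 -0.4; 0 0 0.6 -0.108 -0.004 0 -0.4; 0 0 0.6 -0.108 -0.004 0 -0.4; 0 0 0.6 -0.108 -0.004 0 -0.4; 0 0 0.6 -0.108 -0.004 0 -0.4; 0 0 0.6 -0.108 -0.004 0 -0.4; 0 0 0.6 -0.108 -0.004 0 -0.4'
python3 look.py wrist w3;cat > ang.py <<'E'
from h import *
o=ctrl.get_obs();c=np.array([.5495,-.1190]);v=o["tool_pos"][:2]-c
print(np.hypot(*v),np.degrees(np.arctan2(v[1],v[0])),o["orientation"])
E
python3 ang.py
```

```text
clock: 4.3
tool_pos: [0.617, -0.0918, 0.0822]
orientation: [179.9, 0.0, 112.3]
force: [-1.0, 0.0, -0.1]
opening: 0.026
[ 0.617  -0.0918  0.0822] [179.9   0.  112.3] [-1.   0.  -0.1] 0.025996442110808655 4.3
knob 794 [0.5639 0.0231 0.0716] [0.555 0.018 0.066] [0.571 0.033 0.074]
peg 1095 [ 0.6102 -0.0894  0.105 ] [ 0.598 -0.122  0.1  ] [ 0.633 -0.073  0.115]
post 2715 [ 0.5504 -0.1191  0.0854] [ 0.539 -0.131  0.082] [ 0.562 -0.107  0.088]
0.07283133464468118 21.645765384846605 [1.79931609e+02 1.88550276e-02 1.12114341e+02]
```

View pics/w3.png

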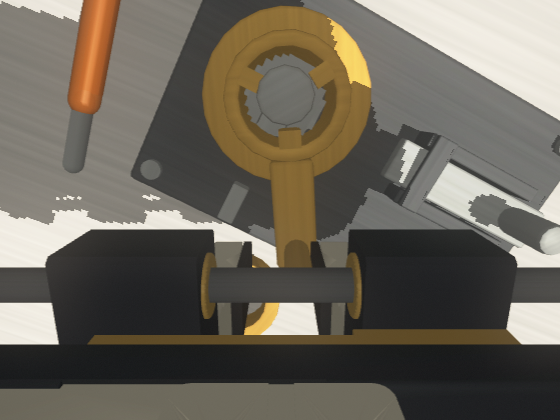

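```bash
python3 -m jog '0 0 0.5 -0.09 -0.003 0 -0.4; 0 0 0.5 -0.09 -0.003 0 -0.4; 0 0 0.5 -0.09 -0.003 0 -0.4; 0 0 0.5 -0.09 -0.003 0 -0.4; 0 0 0.5 -0.09 -0.003 0 -0.4; 0 0 0.5 -0.09 -0.003 0 -0.4; 0 0 0.4 -0.072 -0.003 0 -0.4; 0 0 0 0 0 0 -0.4'; python3 ang.py
python3 -m jog '0 0 0.3 -0.054 -0.002 0 -0.4; 0 0 0.3 -0.054 -0.002 0 -0.4; 0 0 0 0 0 0 -0.4'
python3 look.py wrist w4
python3 ang.py
```

```text
clock: 5.35
tool_pos: [0.6219, -0.1158, 0.0817]
orientation: [180.0, 0.0, 92.9]
force: [-0.2, -0.1, -0.6]
opening: 0.0263
0.07250576420890424 2.5664898181462017 [1.79957242e+02 5.05616760e-05 9.29249992e+01]
clock: 5.72
tool_pos: [0.6217, -0.1202, 0.0814]
orientation: [180.0, 0.0, 89.4]
force: [-0.3, 0.8, -0.4]
opening: 0.0262
[ 0.6217 -0.1202  0.0814] [180.    0.   89.4] [-0.3  0.8 -0.4] 0.02617312004098319 5.725
peg 933 [ 0.6126 -0.1346  0.105 ] [ 0.611 -0.148  0.1  ] [ 0.634 -0.095  0.115]
post 2740 [ 0.5504 -0.119   0.0854] [ 0.539 -0.131  0.082] [ 0.562 -0.107  0.088]
0.07222227921080121 -0.8934551246146175 [1.79996845e+02 5.13938296e-03 8.94730375e+01]
```

View pics/w4.png

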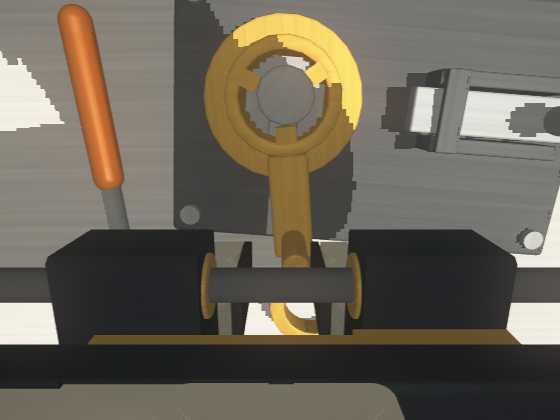

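```bash
cat > hz.py <<'E'
from h import *
import sys
n=sys.argv[1]
o=ctrl.get_obs();p,d=vision.snapshot(n);P=cloud(n,d,o)
cv2.imwrite(f"pics/{sys.argv[2]}.png",p[:,:,::-1])
c=np.array([.5495,-.1190]) if n!="wrist" else np.array([.5505,-.1191])
D=P[...,:2]-c;r=np.hypot(D[...,0],D[...,1]);a=np.degrees(np.arctan2(D[...,1],D[...,0]))
q=(r>.022)&(r<.027)&(P[...,2]>.04);print("ring z",np.percentile(P[q][:,2],[10,50,90]).round(4))
q=(r>.033)&(r<.044)&(P[...,2]<.04);print("flange z",np.percentile(P[q][:,2],[10,50,90]).round(4))
q=(r>.034)&(r<.052)&(P[...,2]>.05)&(P[...,2]<.08)&(abs(a)<60);
Q=P[q]; print("arm z",np.median(Q[:,2]),"ang",a[q].mean(),len(Q))
Q=P[(P[...,2]>.066)&(P[...,2]<.08)&(abs(P[...,0]-.563)<.02)&(P[...,1]>-.04)&(P[...,1]<.05)]
if len(Q): print("knob",np.median(Q,0).round(4),Q.min(0).round(3),Q.max(0).round(3))
print(o["clock"],o["force"].round(1))
E
python3 hz.py wrist w5;python3 hz.py scene s5
```

```text
ring z [0.0595 0.0604 0.0613]
flange z [0.0226 0.0235 0.0244]
arm z 0.06047954136569632 ang 2.4859309352030166 1446
5.775 [ 0.2 -0.4  0.5]
ring z [0.0519 0.0601 0.5196]
flange z [0.0209 0.0224 0.0241]
arm z nan ang nan 0
5.825 [ 0.5 -0.3 -0.3]
  return _methods._mean(a, axis=axis, dtype=dtype,
  ret = ret.dtype.type(ret / rcount)
hz.py:11: RuntimeWarning: Mean of empty slice.
  Q=P[q]; print("arm z",np.median(Q[:,2]),"ang",a[q].mean(),len(Q))
```

```bash
python3 -m jog '0 0 0.3 -0.054 -0.002 0 -0.4; 0 0 0.3 -0.054 -0.002 0 -0.4; 0 0 0 0 0 0 -0.4;0 0 0 0.12 0 0 -0.4;0 0 0 0 0 0 -0.4'
python3 hz.py wrist w6;python3 ang.py
```

```text
clock: 6.5
tool_pos: [0.6217, -0.1192, 0.0813]
orientation: [-180.0, 0.0, 86.1]
force: [0.1, -0.0, -0.1]
opening: 0.0265
ring z [0.0595 0.0604 0.0613]
flange z [0.0226 0.0235 0.0244]
arm z 0.0604414342229758 ang 0.03937770195587224 1432
6.5 [ 0.1 -0.  -0.1]
0.07222889338887568 -0.2106767057891214 [-1.79994807e+02  2.84136317e-03  8.60632080e+01]
```

```bash
python3 -m jog '0 0 0 0 0 -0.6 -0.4; 0 0 0 0 0 -0.9 -0.4; 0 0 0 0 0 -0.7 -0.4; 0 0 0 0.88 -0.43 0 -0.1; 0 0 0 0.88 -0.43 0 -0.1; 0 0 0 0.88 -0.43 0 -0.1; 0 0 0 0.88 -0.43 0 -0.1; 0 0 0.17 0 0 0 -0.1'
python3 -m jog '0 0 0 0 0 0 -0.1; 0 0 0 0 0 0 -0.1'
python3 hz.py wrist w7;python3 ang.py
```

```text
clock: 7.55
tool_pos: [0.5622, 0.0276, 0.1698]
orientation: [180.0, -0.0, 85.2]
force: [-0.2, -0.5, -0.1]
opening: 0.0396
clock: 7.8
tool_pos: [0.5631, 0.025, 0.1693]
orientation: [-180.0, 0.0, 85.0]
force: [-0.3, 0.1, -0.4]
opening: 0.0394
ring z [0.0458 0.0599 0.0612]
flange z [0.0217 0.0234 0.0244]
arm z nan ang nan 0
knob [0.5622 0.027  0.0721] [0.555 0.019 0.066] [0.571 0.035 0.075]
7.8 [-0.3  0.1 -0.4]
0.14458223849070048 84.6259532986086 [-1.79986206e+02  1.06268941e-02  8.50082377e+01]
  return _methods._mean(a, axis=axis, dtype=dtype,
  ret = ret.dtype.type(ret / rcount)
hz.py:11: RuntimeWarning: Mean of empty slice.
  Q=P[q]; print("arm z",np.median(Q[:,2]),"ang",a[q].mean(),len(Q))
```

View pics/w7.png

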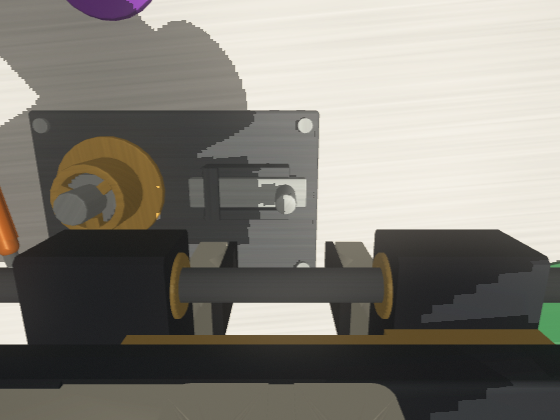

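```bash
python3 -m jog '0 0 0 0.03 0 0.8 -0.1; 0 0 0 0 0 0.8 -0.1; 0 0 0 0 0 0.6 -0.1; 0 0 0 0 0 0.4 -0.1; 0 0 0 0 0 0.3 -0.1; 0 0 0 0 0 0 -0.1'
python3 -m jog '0 0 0 -0.15 0 0 -0.1; 0 0 0 -0.15 0 0 -0.1; 0 0 0 -0.15 0 0 -0.1; 0 0 0 -0.1 0 0 -0.1'
```

```text
clock: 8.6
tool_pos: [0.5628, 0.0266, 0.0528]
orientation: [-179.9, 0.0, 85.0]
force: [-0.6, -0.1, 0.8]
opening: 0.0393
clock: 9.1
tool_pos: [0.5616, 0.0049, 0.054]
orientation: [179.9, -0.0, 85.1]
force: [0.0, 3.4, 2.4]
opening: 0.0393
```

```bash
python3 -m jog '0 0 0 -0.12 0 0 -0.1; 0 0 0 -0.12 0 0 -0.1; 0 0 0 -0.12 0 0 -0.1; 0 0 0 -0.12 0 0 -0.1; 0 0 0 -0.05 0 0 -0.1; 0 0 0 -0.05 0 0 -0.1;0 0 0 0 0 0 -0.1'
```

```text
clock: 9.98
tool_pos: [0.5592, -0.0181, 0.0534]
orientation: [180.0, -0.0, 85.1]
force: [1.8, 3.0, 1.5]
opening: 0.0398
```

```bash
python3 -m jog '0 0 0 -0.03 0 0 -0.1; 0 0 0 -0.03 0 0 -0.1;0 0 0 0 0 0 -0.1';python3 -m jog '0 0 0 -0.03 0 0 -0.1; 0 0 0 -0.03 0 0 -0.1;0 0 0 0 0 0 -0.1';python3 -m jog '0 0 0 -0.03 0 0 -0.1; 0 0 0 -0.03 0 0 -0.1;0 0 0 0 0 0 -0.1'
```

```text
clock: 10.35
tool_pos: [0.5593, -0.0184, 0.0534]
orientation: [179.9, -0.1, 85.1]
force: [0.1, 14.8, 2.4]
opening: 0.0396
clock: 10.72
tool_pos: [0.5594, -0.0187, 0.0533]
orientation: [179.9, -0.3, 85.1]
force: [-1.6, 26.3, 3.2]
opening: 0.0395
clock: 11.1
tool_pos: [0.5595, -0.019, 0.0533]
orientation: [179.8, -0.4, 85.1]
force: [-4.2, 37.5, 2.6]
opening: 0.0399
```

```bash
python3 -m jog '0 0 0 0.2 0 0 -0.1; 0 0 0 0.22 0 0 -0.1;0 0 0 0 0 0 -0.1;0 0 0 0 0 0 -0.1'; python3 -m jog '0 0 0 0 0 -0.4 -0.1; 0 0 0 0 0 -0.8 -0.1;0 0 0 0 0 -0.9 -0.1;0 0 0 0 0 -0.9 -0.1;0 0 0 0.8 0 0 -0.1;0 0 0 0.8 0 0 -0.1;0 0 0 0 0 0 -0.1;0 0 0 0 0 0 -0.1'
python3 hz.py wrist w8 2>/dev/null;python3 hz.py scene s8 2>/dev/null;python3 hz.py side d8 2>/dev/null
```

```text
clock: 11.6
tool_pos: [0.5594, -0.0092, 0.0531]
orientation: [-179.9, 0.0, 85.0]
force: [0.3, 0.3, 0.5]
opening: 0.0394
clock: 12.6
tool_pos: [0.5653, 0.0549, 0.1741]
orientation: [180.0, -0.0, 85.1]
force: [-0.5, -0.3, -0.7]
opening: 0.0393
ring z [0.0458 0.0598 0.0611]
flange z [0.0221 0.0236 0.035 ]
arm z nan ang nan 0
knob [ 0.5592 -0.0066  0.0721] [ 0.552 -0.015  0.066] [0.568 0.001 0.074]
12.6 [-0.5 -0.3 -0.7]
ring z [0.0492 0.0588 0.061 ]
flange z [0.0204 0.0225 0.0271]
arm z 0.059110728445845584 ang -3.547333187225967 86
knob [ 0.558  -0.0094  0.0712] [ 0.55  -0.016  0.066] [ 0.565 -0.001  0.075]
12.65 [ 0.2 -0.2 -0.4]
ring z [0.046  0.0584 0.0612]
flange z [0.0177 0.0224 0.0259]
arm z 0.05875356603492432 ang 0.8906209139817713 41
knob [ 0.556  -0.0066  0.0704] [ 0.55  -0.013  0.067] [0.562 0.002 0.073]
12.7 [-1.  -0.4 -0.4]
```

View pics/w8.png

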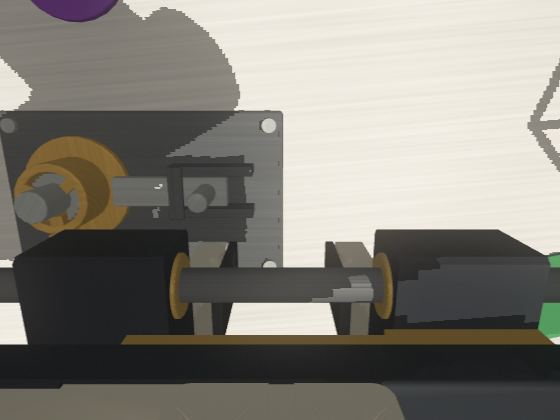

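View pics/s8.png

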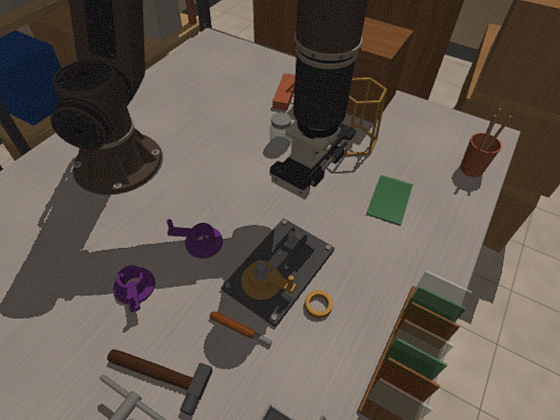

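The pictures show the bolt's tongue over the flange (wrist px ~115,192). The hub is low, its arm points along the rib side, and the collar, burnisher and the rest are where they were.

```bash
python3 -c "
from plant import ctrl
print(ctrl.close_job())"
```

```text
the job is handed in; nothing more can be done
None
```

I turned the hub by its peg until the tab dropped into the keyway and the hub sat home. I then slid the bolt in by its knob until it met its stop, and handed the job in at about 12.7 s of the 61 s allowed.

**Hub:** The top of the flange measured about 23 mm above the counter and the top of the sleeve about 60 mm, which match the home position. After the last push the wrist camera put the arm about 5° off the jig's +x, against an allowed 12.6°. In the last pictures the scene camera gave 1–2° and the side camera about 6°, from few pixels.

**Bolt:** The force rose to 37 N with almost no further movement, which I took as the stop. The knob measured about 112 mm from the post's axis, where 40 mm of travel should put it. The wrist picture shows the tongue over the flange.

**One disagreement:** At the start the knob measured about 146 mm from the axis instead of the 152 mm expected for a fully drawn-back bolt. I did not find out why.

**At the end:** The gripper was clear of everything. In the last scene picture the bystanders look unmoved; I did not measure their positions.

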